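Bolt the sample case under its safety bar

TASK

Lock the grey sample transport case: with one fingertip press down the long spring-loaded safety bar on its lid and keep it pressed while the other fingertip pushes the bolt, by its upright thumb plate, all the way home through the keeper on the case's side; only then let the bar spring back up. This is pushing work only: do not lift, tip or shove the case, and leave the things standing on it and around it alone.

Things in the scene. Friction and masses are not known exactly. Their poses are not given: they have to be found in the camera images.
- case: loose grey case with a flat grey lid, about 4 kg, 200 mm (its x) x 220 mm (its y), lid top 90 mm above the bench; origin under its centre, z up. The bolt slides along its +y; the keeper stands on its +y side. It is turned by up to about 35 degrees about the vertical. On the lid, at case x = -58 mm lies the safety bar, at case x = -2 mm the bolt, both running along y and 56 mm apart between centre lines; the lid's rear (case +x) part carries two bystanders
- catch_top (a point): centre of the safety bar's flat top, moving with the bar; case (-58, -22.5, 118) mm when up. The bar is a steel strip with cross grooves, 30 mm wide (case x) and 115 mm long (case y), so a fingertip can slide along it; it can be pressed anywhere on its top
- catch (a joint): how far the safety bar is pressed down, m: 0 up, 0.010 bottomed. Spring force 2 N at first, 6 N bottomed. Three teeth on its side lock the bolt, but for a few mm of play, unless it is pressed at least 0.006; if let go on the way it locks the bolt again or catches under it. It can come up fully only at the bolt's start, in two gaps on the way, and with the bolt past 0.037
- bolt_plate (a point): middle of the top edge of the rear (case -y) face of the bolt's thumb plate, moving with the bolt; case (-2, -35 + travel, 135) mm. The plate stands upright on the bolt: 30 mm wide (case x), 8 mm thick (case y), its top 45 mm above the lid, that is 17 mm above the top of the raised safety bar and 25 mm above it when pressed 8 mm. Behind it (case -y) the space is free down to 14 mm above the lid (4 mm below the bottomed bar's top), so both fingertips can be at one height
- bolt (a joint): travel of the bolt along case +y, m: starts at 0 to 0.006, 0.040 is its end stop, fully home. Friction about 2.5 N; it stays where it is left
- keeper (a point): centre of the outer mouth of the keeper, the dark steel loop on the case's +y side which the 10 mm bolt enters; case (-2, 124, 97) mm; the fully home bolt stands 4 mm out of it
- pot_lid: specimen pot with a white screw cap, 40 mm across, 45 mm tall, standing on the rear (+x) part of the case's lid, about 60 mm beyond the bolt; origin under its centre. A bystander: leave alone
- slide_box: white box for glass slides, 32 x 80 x 28 mm, lying on the rear part of the case's lid, its near face about 35 mm beyond the thumb plate; origin under its centre. A bystander: leave alone
- pot_red: specimen pot with a red cap, 57 mm across, 70 mm tall, on the bench; origin under its centre. A bystander
- pot_green: specimen pot with a green cap, 57 mm across, 70 mm tall, on the bench; origin under its centre. A bystander
- tube_rack: rack of yellow-capped blood tubes, 120 x 200 x 95 mm, on the bench; origin under its centre. A bystander
- tip_box: box of pipette tips, 80 x 120 x 59 mm, on the bench; origin under its centre. A bystander
- pipette: hand pipette lying on the bench, 290 mm long along its x, 24 mm high; origin on the bench under its body. A bystander

How it is judged:
By the outcome, as a careful person would: the job done as asked, in the order asked, and still so for the second after the job is handed in, with the robot touching nothing.
It also fails if it takes over 35 s, if anything falls off the work surface, if the arm or the gripper's body presses on something with over 40 N, if the wrist force passes 120 N, or if a joint passes its speed limit or range.

ROBOT

A 7-joint arm with a two-finger parallel gripper is mounted at the origin on the work surface. World frame = base frame: x ahead of the robot, y to its left, z up, the work surface at z = 0. Lengths are in m, angles in degrees, forces in N, time in s.
With the tool pointing down it reaches from about 0.425 to 0.875 m from the base axis. Payload 4.7 kg.
Tool frame: the origin (TCP) lies on the centre line of the jaws, within the pads' length; the fingertips stand 25 mm ahead of it and the grasp point (between the pads) lies 6 mm ahead of it; z points along the fingers, y is the direction in which the jaws open and shut (so a half turn about z gives the same grasp; the last joint's range is limited). The gripper opens to 87 mm and grips with 3 to 60 N. Pads are 19 mm wide; open, the fingers measure 117 mm over their backs; the gripper's body (75 mm by 190 mm) begins 51 mm behind the grasp point.
Start: joints at [-64.567, 18.392, -4.016, 83.108, 1.295, 78.541, -3.26], TCP at [0.271, 0.591, 0.248] pointing down, gripper open.
Joint ranges: [-163.93, 163.93], [-17.29, 119.83], [-79.2, 71.16], [3.27, 140.29], [-89.18, 269.18], [5.43, 117.66], [-154.24, 154.24]. Speed limits (degrees/s): [147.25, 147.25, 180, 180, 180, 180, 180].

INTERFACE

Orientations are given as [roll, pitch, yaw] about the fixed x, y, z axes, in that order (R = Rz(yaw) Ry(pitch) Rx(roll)).
In Python, from cell import env gives the robot as it stands.
- The arm moves only by the shell command python3 -m creep 'ROWS' [OPENING] [FORCE]. ROWS is JSON, a list of rows, each an object of numbers: "tx", "ty", "tz": the shift along the tool's x, y, z in m; "rx", "ry", "rz": the turn, a rotation vector about the tool's x, y, z in degrees. In form: [{"tx": .., "ty": .., "tz": .., "rx": .., "ry": .., "rz": ..}, ...]. A call has 1 to 20 rows; each row shifts and turns the commanded pose from where the row before left it, along the tool's axes as they then stand; what a row does not reach is not made up. A row lasts 1/8 s, in which the tool goes at most 62.5 mm and 10.7 degrees, less where a joint would pass 70% of its speed; a pose out of reach is approached as far as the arm can. A call is refused whole if a number of a shift passes 0.0625 or a number of a turn 10.7, either way. A call with a gripper value outside its range is refused whole. OPENING is the finger opening in m, from 0 to 0.087, set as the call begins (- or left out, the last holds). The fingers move at their own pace and stop on an object; FORCE is the grip in N (left out, the last holds). Time passes only in rows, so rows that do not move let the fingers close. It gives the time, the measured TCP pose, the force and the opening at its end, in the units of the state.
- env.get_obs(): the state, without advancing time (a new reading comes with each control period).
- env.read_camera(name): name is "scene" or "top"; returns a dict with "pixels" (400x640x3 uint8, red, green, blue), "intrinsics" (3x3 intrinsics, pixels), "R" (3x3) and "t" (3): a world point X has camera coordinates R X + t. Camera axes: x right, y down, z forward; pixel columns grow to the right and rows downward; lengths in m; the calibration is good to about 2 mm. A picture is of the moment at which its call begins. There is no depth.
- env.sign_off(): hands the job in, once; it reports no verdict.
The state is a dict: "time_s": time; "qpos": joint angles; "joint_velocities": joint speeds; "effort": joint torques, N m; "tool_pos": TCP position; "tool_rot": TCP orientation; "force": force on the tool from outside, world axes, zero at the start; "wrist_torque": the same for the moment, N m; "grip_width": finger opening in m.
Only numpy, scipy, OpenCV 4.12 (cv2) and the standard library are available. Lean on these libraries where they do the work, as an engineer would, in place of code of your own. Each camera call takes 0.05 s, during which the arm holds its last target.

## Working session

There is one attempt and no reset: what is moved stays moved. The work goes in short steps, Python scripts to look and compute and a shell command to move; the robot and the scene stay as the last step left them, time stands still between calls to the robot, and variables do not carry over. Pictures are saved under pics/ and viewed, and the job is handed in when it is done.

```bash
ls; mkdir -p pics; python3 - <<'E'
from cell import env
import cv2,numpy as np
o=env.get_obs()
for k,v in o.items(): print(k,np.round(v,4))
for n in("scene","top"):
    c=env.read_camera(n); cv2.imwrite(f"pics/{n}0.png",c["pixels"][:,:,::-1]); print(n,np.round(c["intrinsics"],1).tolist(),np.round(c["R"],3).tolist(),np.round(c["t"],3))
E
```

```text
pics
time_s 0.0
qpos [-64.5658  18.4404  -4.0133  83.1754   1.2959  78.5405  -3.2598]
joint_velocities [-0.0313  0.0319 -0.0861  0.0121  0.0055  0.0429 -0.07  ]
effort [ 2.00000e-04 -4.91288e+01 -4.04000e-01 -3.12527e+01 -6.39000e-02
  4.37000e-02  2.00000e-04]
tool_pos [0.2707 0.5904 0.2464]
tool_rot [-1.798891e+02  7.300000e-03  1.553738e+02]
force [-0.3076 -0.1064 -0.8115]
wrist_torque [-0.0334 -0.014  -0.0083]
grip_width 0.087
scene [[391.6, 0.0, 315.6], [0.0, 391.6, 202.0], [0.0, 0.0, 1.0]] [[-0.856, 0.517, -0.012], [0.416, 0.675, -0.609], [-0.307, -0.527, -0.793]] [ 0.479 -0.19   1.34 ]
top [[377.4, 0.0, 317.7], [0.0, 377.4, 203.8], [0.0, 0.0, 1.0]] [[0.012, -1.0, -0.001], [-0.982, -0.012, -0.188], [0.188, 0.004, -0.982]] [0.023 0.601 1.039]
```

View pics/scene0.png

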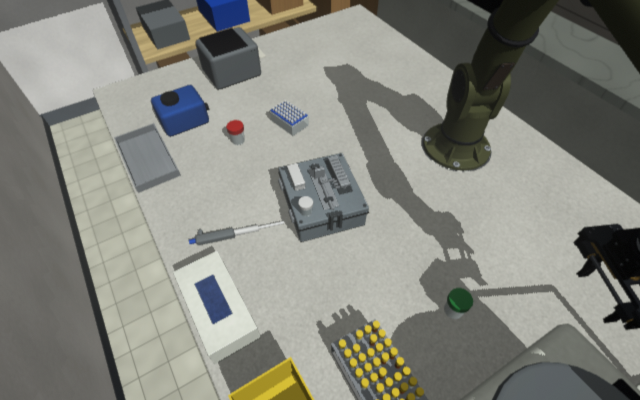

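View pics/top0.png

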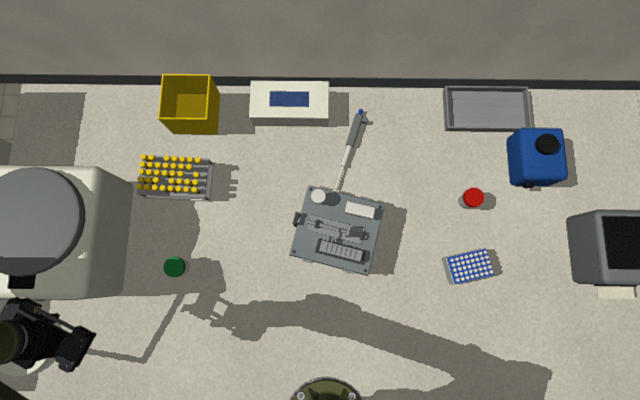

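The case is at about (338,230) in top and (325,195) in scene. The grooved bar is on the robot's side, and the keeper is on the image-left side (+y). I'll enlarge both views.

```bash
cat > h.py <<'E'
import cv2,numpy as np
from cell import env
def ray(c,uv):
    d=np.linalg.inv(c["intrinsics"])@np.array([uv[0],uv[1],1.]); R=np.array(c["R"]);t=np.array(c["t"])
    return -R.T@t, R.T@d
def onplane(c,uv,z):
    o,d=ray(c,uv); return o+d*(z-o[2])/d[2]
def proj(c,X):
    p=np.array(c["intrinsics"])@(np.array(c["R"])@np.array(X)+c["t"]); return p[:2]/p[2]
def tri(c1,a,c2,b):
    o1,d1=ray(c1,a);o2,d2=ray(c2,b);d1/=np.linalg.norm(d1);d2/=np.linalg.norm(d2)
    s=np.linalg.lstsq(np.stack([d1,-d2],1),o2-o1,rcond=None)[0]
    p,q=o1+s[0]*d1,o2+s[1]*d2; return (p+q)/2,np.linalg.norm(p-q)
def crop(n,name,x0,y0,w,h,k):
    c=env.read_camera(n); im=c["pixels"][y0:y0+h,x0:x0+w,::-1]
    cv2.imwrite(f"pics/{name}.png",cv2.resize(np.ascontiguousarray(im),None,fx=k,fy=k,interpolation=cv2.INTER_CUBIC)); return c
E
python3 - <<'E'
import cv2
from h import *
for n,b,k in(("top",(280,175,120,105),6),("scene",(270,145,110,100),6)):
    im=cv2.imread(f"pics/{n}0.png");x,y,w,h=b
    im=cv2.resize(im[y:y+h,x:x+w],None,fx=k,fy=k,interpolation=cv2.INTER_CUBIC)
    for i in range(0,w,10): cv2.putText(im,str(x+i),(i*k,8),0,.3,(0,0,255)); cv2.line(im,(i*k,10),(i*k,16),(0,0,255))
    for i in range(0,h,10): cv2.putText(im,str(y+i),(0,i*k+3),0,.3,(0,0,255))
    cv2.imwrite(f"pics/{n}0z.png",im)
E
```

```text
(no output)
```

View pics/top0z.png

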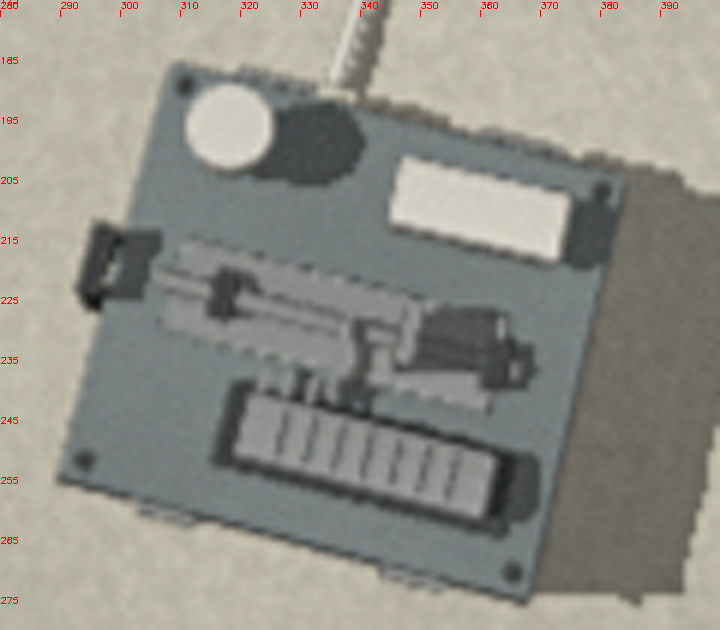

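View pics/scene0z.png

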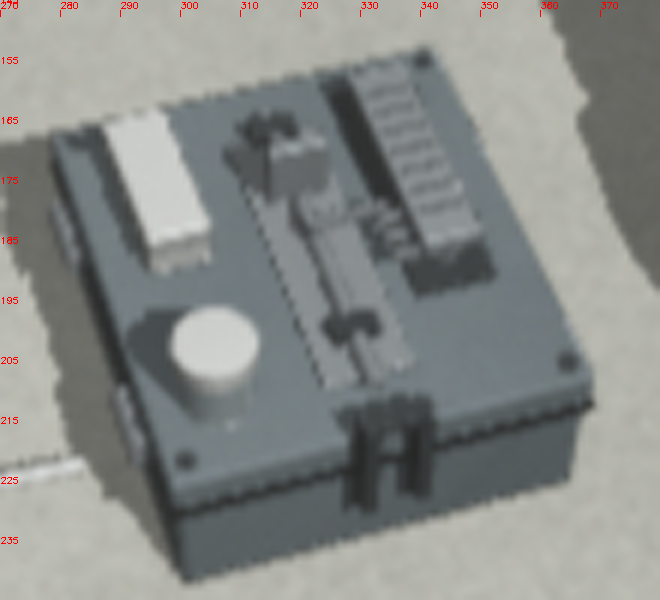

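```bash
python3 - <<'E'
from h import *
T=env.read_camera("top");S=env.read_camera("scene")
# corners order: (+x+y),(+x-y),(-x-y),(-x+y)
t=[(308.7,185.6),(383.6,204.2),(367.8,275.6),(289.6,254.7)]
s=[(299.0,227.0),(278.3,166.8),(341.5,152.8),(368.6,209.5)]
m=np.array([[.1,.11],[.1,-.11],[-.1,-.11],[-.1,.11]])
for a,b in zip(t,s): print("tri",np.round(tri(T,a,S,b)[0],4),round(tri(T,a,S,b)[1],4))
for c,px in((T,t),(S,s)):
    P=np.array([onplane(c,p,.09)[:2] for p in px]);mu=P.mean(0)
    H=m.T@(P-mu);yaw=np.arctan2(H[0,1]-H[1,0],H[0,0]+H[1,1])
    Rr=np.array([[np.cos(yaw),-np.sin(yaw)],[np.sin(yaw),np.cos(yaw)]])
    print("mu",mu.round(4),"yaw",np.degrees(yaw).round(2),"res mm",((P-mu-m@Rr.T)*1e3).round(1).tolist())
# bar corners top view at z .118, (+y,+x),( -y,+x),(-y,-x),(+y,-x)
bt=[(320,240.5),(363.3,251.3),(361,261.5),(318.3,251)]
# same in scene
bs=[(347.5,184.5+5.5),(328.5,157),(338,156.5),(350.5,183.5)]
P=np.array([onplane(T,p,.118)[:2] for p in bt]);print("bar top",P.round(4).tolist(),P.mean(0).round(4))
E
```

```text
tri [0.647  0.0574 0.0839] 0.0034
tri [ 0.5948 -0.1547  0.0939] 0.0002
tri [ 0.3984 -0.1095  0.0866] 0.0017
tri [0.4519 0.1062 0.0796] 0.0003
mu [ 0.5229 -0.0256] yaw -13.8 res mm [[0.6, -1.2], [1.9, 0.8], [-1.9, 0.1], [-0.6, 0.3]]
mu [ 0.5248 -0.0227] yaw -14.36 res mm [[-1.3, 3.4], [-1.0, -3.9], [0.3, -2.9], [2.0, 3.4]]
bar top [[0.4888, 0.0224], [0.4613, -0.0937], [0.4343, -0.0873], [0.4607, 0.0267]] [ 0.4613 -0.033 ]
```

Both views give a case centre near (0.5235, -0.0245) and a yaw near -13.9°, and the bar agrees. Next I'll check the bolt plate and keeper by projecting them into both views.

```bash
cat >> h.py <<'E'
C=np.array([.5235,-.0245]);YAW=np.radians(-13.9)
def w(x,y,z):
    c,s=np.cos(YAW),np.sin(YAW); return np.array([C[0]+c*x-s*y,C[1]+s*x+c*y,z])
E
python3 - <<'E'
from h import *
for n,b,k in(("top",(285,180,100,85),8),("scene",(275,148,95,75),8)):
    c=env.read_camera(n);x,y,ww,hh=b
    im=cv2.resize(np.ascontiguousarray(c["pixels"][y:y+hh,x:x+ww,::-1]),None,fx=k,fy=k,interpolation=cv2.INTER_CUBIC)
    pts=[((a,-35+d,.135),(0,0,255)) for a in(-17,13) for d in (0,8)]+[((-58+i,-22.5+j,.118),(0,255,0)) for i in(-15,15) for j in (-57.5,57.5)]+[((-2,124,.097),(255,0,255))]
    for p,col in pts:
        u=proj(c,w(p[0]/1e3,p[1]/1e3,p[2])); q=((u-[x,y]+.5)*k).astype(int); cv2.drawMarker(im,tuple(map(int,q)),col,0,8,1)
    cv2.imwrite(f"pics/{n}1z.png",im)
E
```

```text
(no output)
```

View pics/top1z.png

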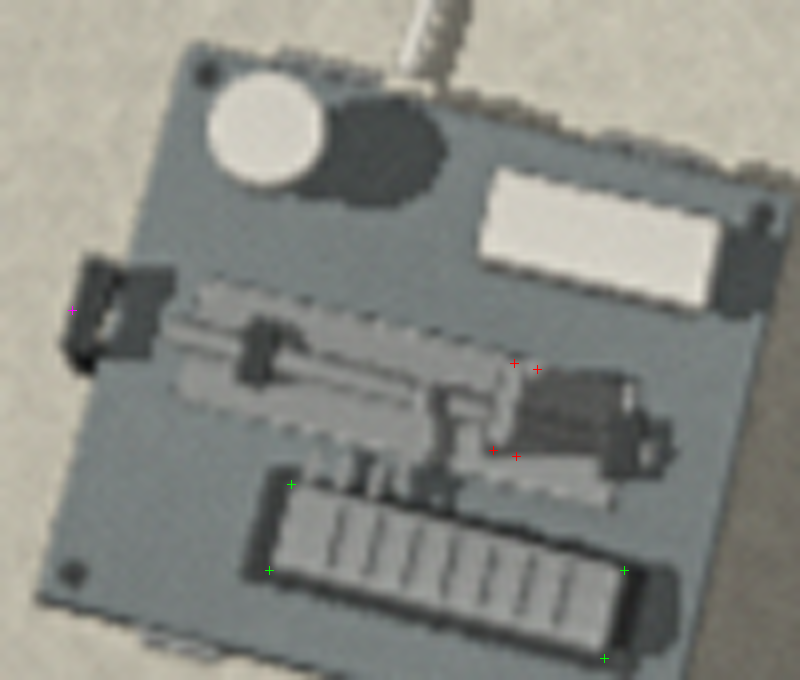

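View pics/scene1z.png

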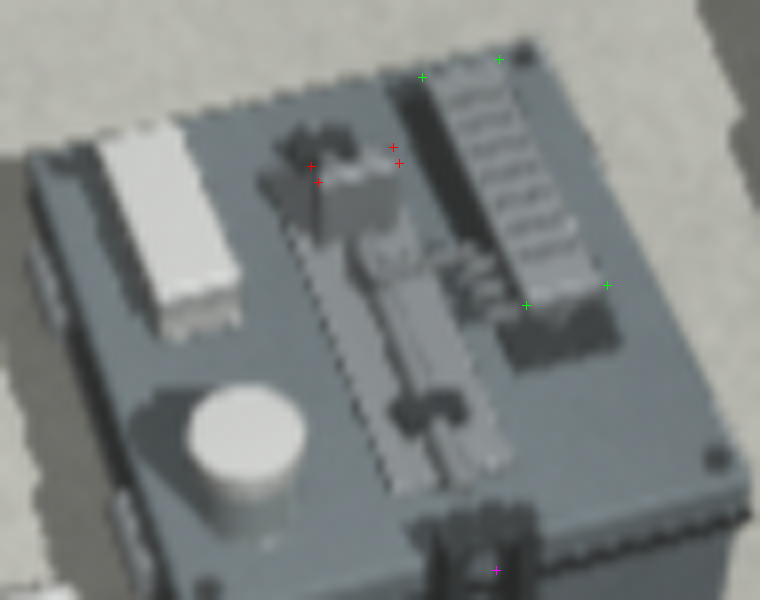

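The projections land on the bar, plate and keeper in both views, and bolt travel looks like about 2–3 mm. I'll work out the transit to a hover with the fingers over case (-30, -50), using jaw axis = case x and yaw 76.1°.

```bash
python3 - <<'E'
from h import *
from scipy.spatial.transform import Rotation as Ro
o=env.get_obs();p=np.array(o["tool_pos"]);y=o["tool_rot"][2]
g=w(-.030,-.050,.2);print(g)
n=14;d=(g-p)/n
for i in range(n):
    yy=y+(76.1-y)*i/n
    R=Ro.from_euler("xyz",[180,0,yy],degrees=True).as_matrix()
    print(i,np.round(R.T@d,4),round((y-76.1)/n,2))
E
```

```text
[ 0.4823671  -0.06582898  0.2       ]
0 [-0.0333 -0.0363  0.0034] 5.66
1 [-0.0367 -0.0329  0.0034] 5.66
2 [-0.0398 -0.0291  0.0034] 5.66
3 [-0.0424 -0.025   0.0034] 5.66
4 [-0.0447 -0.0207  0.0034] 5.66
5 [-0.0465 -0.0162  0.0034] 5.66
6 [-0.0479 -0.0115  0.0034] 5.66
7 [-0.0488 -0.0068  0.0034] 5.66
8 [-0.0492 -0.0019  0.0034] 5.66
9 [-0.0492  0.003   0.0034] 5.66
10 [-0.0486  0.0078  0.0034] 5.66
11 [-0.0476  0.0126  0.0034] 5.66
12 [-0.0462  0.0172  0.0034] 5.66
13 [-0.0442  0.0217  0.0034] 5.66
```

```bash
python3 -m creep '[{"tx":-0.033,"ty":-0.036,"tz":0.002,"rz":5.66},{"tx":-0.037,"ty":-0.033,"tz":0.002,"rz":5.66},{"tx":-0.04,"ty":-0.029,"tz":0.002,"rz":5.66},{"tx":-0.042,"ty":-0.025,"tz":0.002,"rz":5.66},{"tx":-0.045,"ty":-0.021,"tz":0.002,"rz":5.66},{"tx":-0.0465,"ty":-0.016,"tz":0.002,"rz":5.66},{"tx":-0.048,"ty":-0.0115,"tz":0.002,"rz":5.66},{"tx":-0.049,"ty":-0.007,"tz":0.002,"rz":5.66},{"tx":-0.049,"ty":-0.002,"tz":0.004,"rz":5.66},{"tx":-0.049,"ty":0.003,"tz":0.004,"rz":5.66},{"tx":-0.0485,"ty":0.008,"tz":0.004,"rz":5.66},{"tx":-0.0475,"ty":0.0125,"tz":0.006,"rz":5.66},{"tx":-0.046,"ty":0.017,"tz":0.006,"rz":5.66},{"tx":-0.044,"ty":0.022,"tz":0.006,"rz":5.66},{},{}]' 0.041; cat > chk.py <<'E'
from h import *
import sys
o=env.get_obs();p=np.array(o["tool_pos"]);c,s=np.cos(YAW),np.sin(YAW)
d=p[:2]-C;print("t",round(o["time_s"],2),"tcp",p.round(4),"case mm",(np.array([c*d[0]+s*d[1],-s*d[0]+c*d[1]])*1e3).round(1),"tip z",round(p[2]-.025,4),"rot",np.round(o["tool_rot"],2),"F",np.round(o["force"],1),"w",round(o["grip_width"],4))
F=np.array(o["force"]);print("F case x,y:",round(c*F[0]+s*F[1],1),round(-s*F[0]+c*F[1],1))
if len(sys.argv)>1:
    a=[]
    for n,b in(("top",(270,170,130,120)),("scene",(265,130,130,120))):
        im=env.read_camera(n)["pixels"];x,y,ww,hh=b;a.append(cv2.resize(np.ascontiguousarray(im[y:y+hh,x:x+ww,::-1]),(400,369),interpolation=cv2.INTER_CUBIC))
    cv2.imwrite(f"pics/{sys.argv[1]}.png",np.hstack(a))
E
python3 chk.py a1
```

```text
t 0.3 tcp [0.2708 0.5907 0.2472] case mm [-393.1  536.5] tip z 0.2222 rot [-179.96    0.    155.38] F [-0.4  0.1  0.6] w 0.0871
F case x,y: -0.4 -0.0$[0]: bad value
```

```bash
python3 -m creep '[{"tx":-0.033,"ty":-0.036,"tz":0.002,"rx":0,"ry":0,"rz":5.66},{"tx":-0.037,"ty":-0.033,"tz":0.002,"rx":0,"ry":0,"rz":5.66},{"tx":-0.04,"ty":-0.029,"tz":0.002,"rx":0,"ry":0,"rz":5.66},{"tx":-0.042,"ty":-0.025,"tz":0.002,"rx":0,"ry":0,"rz":5.66},{"tx":-0.045,"ty":-0.021,"tz":0.002,"rx":0,"ry":0,"rz":5.66},{"tx":-0.0465,"ty":-0.016,"tz":0.002,"rx":0,"ry":0,"rz":5.66},{"tx":-0.048,"ty":-0.0115,"tz":0.002,"rx":0,"ry":0,"rz":5.66},{"tx":-0.049,"ty":-0.007,"tz":0.002,"rx":0,"ry":0,"rz":5.66},{"tx":-0.049,"ty":-0.002,"tz":0.004,"rx":0,"ry":0,"rz":5.66},{"tx":-0.049,"ty":0.003,"tz":0.004,"rx":0,"ry":0,"rz":5.66},{"tx":-0.0485,"ty":0.008,"tz":0.004,"rx":0,"ry":0,"rz":5.66},{"tx":-0.0475,"ty":0.0125,"tz":0.006,"rx":0,"ry":0,"rz":5.66},{"tx":-0.046,"ty":0.017,"tz":0.006,"rx":0,"ry":0,"rz":5.66},{"tx":-0.044,"ty":0.022,"tz":0.006,"rx":0,"ry":0,"rz":5.66},{"tx":0,"ty":0,"tz":0,"rx":0,"ry":0,"rz":0},{"tx":0,"ty":0,"tz":0,"rx":0,"ry":0,"rz":0}]' 0.041; python3 chk.py a1
```

```text
time_s: 2.4
tool_pos: [0.4827, -0.0642, 0.2015]
tool_rot: [-180.0, -0.0, 76.2]
force: [0.4, 0.7, 0.0]
grip_width: 0.0409
t 2.4 tcp [ 0.4827 -0.0642  0.2015] case mm [-30.1 -48.3] tip z 0.1765 rot [-1.7998e+02 -3.0000e-02  7.6160e+01] F [0.4 0.7 0. ] w 0.0409
F case x,y: 0.3 0.8
```

View pics/a1.png

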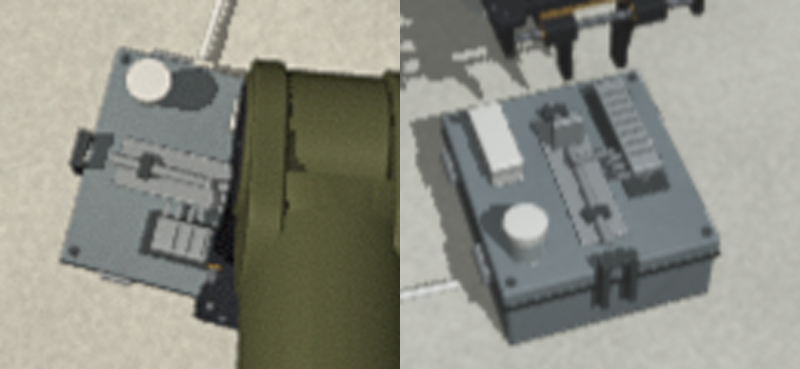

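The scene view on the right shows the two fingertips above and behind the plate and bar, and top is occluded by the forearm. I'll descend to just above the bar.

```bash
python3 -m creep '[{"tx":-0.002,"ty":0,"tz":0.018,"rx":0,"ry":0,"rz":0},{"tx":0,"ty":0,"tz":0.018,"rx":0,"ry":0,"rz":0},{"tx":0,"ty":0,"tz":0.016,"rx":0,"ry":0,"rz":0},{"tx":0,"ty":0,"tz":0,"rx":0,"ry":0,"rz":0},{"tx":0,"ty":0,"tz":0,"rx":0,"ry":0,"rz":0}]'; python3 chk.py a2
```

```text
time_s: 3.12
tool_pos: [0.4827, -0.0664, 0.1501]
tool_rot: [180.0, -0.0, 76.2]
force: [0.4, 0.1, -0.3]
grip_width: 0.0412
t 3.12 tcp [ 0.4827 -0.0664  0.1501] case mm [-29.5 -50.5] tip z 0.1251 rot [ 1.7995e+02 -2.0000e-02  7.6170e+01] F [ 0.4  0.1 -0.3] w 0.0412
F case x,y: 0.4 0.2
```

View pics/a2.png

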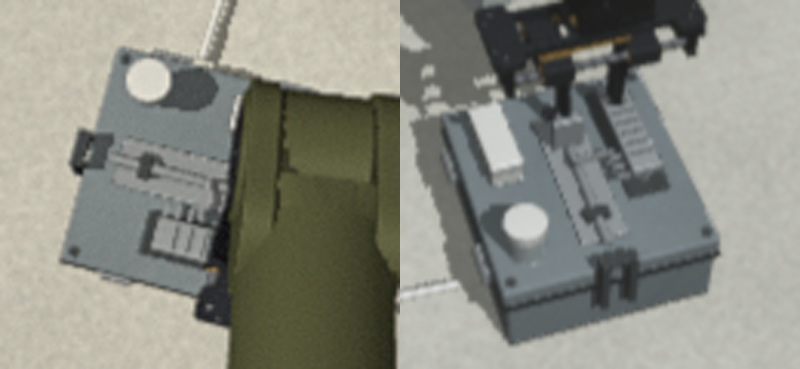

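One finger is behind the plate and the other is over the bar. Now I'll press down.

```bash
python3 -m creep '[{"tx":0,"ty":0,"tz":0.004,"rx":0,"ry":0,"rz":0},{"tx":0,"ty":0,"tz":0.004,"rx":0,"ry":0,"rz":0},{"tx":0,"ty":0,"tz":0.003,"rx":0,"ry":0,"rz":0},{"tx":0,"ty":0,"tz":0,"rx":0,"ry":0,"rz":0}]'; python3 chk.py;  python3 -m creep '[{"tx":0,"ty":0,"tz":0.003,"rx":0,"ry":0,"rz":0},{"tx":0,"ty":0,"tz":0.002,"rx":0,"ry":0,"rz":0},{"tx":0,"ty":0,"tz":0,"rx":0,"ry":0,"rz":0},{"tx":0,"ty":0,"tz":0,"rx":0,"ry":0,"rz":0}]'; python3 chk.py a3
```

```text
time_s: 3.72
tool_pos: [0.4826, -0.0667, 0.1387]
tool_rot: [180.0, -0.0, 76.1]
force: [-0.4, -0.4, 3.1]
grip_width: 0.0408
t 3.73 tcp [ 0.4826 -0.0667  0.1387] case mm [-29.6 -50.8] tip z 0.1137 rot [ 1.7997e+02 -1.0000e-02  7.6130e+01] F [-0.4 -0.4  3.1] w 0.0408
F case x,y: -0.3 -0.5
time_s: 4.22
tool_pos: [0.4826, -0.0667, 0.1338]
tool_rot: [180.0, -0.0, 76.1]
force: [0.2, 0.1, 5.6]
grip_width: 0.0411
t 4.22 tcp [ 0.4826 -0.0667  0.1338] case mm [-29.6 -50.8] tip z 0.1088 rot [ 1.7997e+02 -1.0000e-02  7.6130e+01] F [0.2 0.1 5.6] w 0.0411
F case x,y: 0.1 0.2
```

View pics/a3.png

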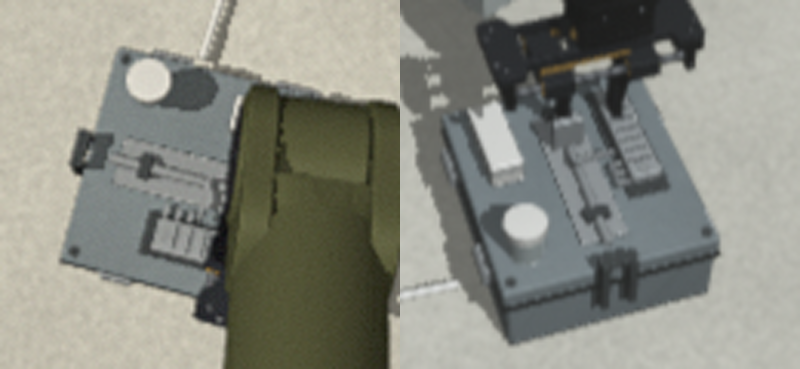

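5.6 N at tip z 0.1088 means the bar is pressed about 9 mm. Now I'll push along case +y, which is tool +x.

```bash
python3 -m creep '[{"tx":0.003,"ty":0,"tz":0,"rx":0,"ry":0,"rz":0},{"tx":0.003,"ty":0,"tz":0,"rx":0,"ry":0,"rz":0},{"tx":0.003,"ty":0,"tz":0,"rx":0,"ry":0,"rz":0},{"tx":0.003,"ty":0,"tz":0,"rx":0,"ry":0,"rz":0},{"tx":0.003,"ty":0,"tz":0,"rx":0,"ry":0,"rz":0}]'; python3 chk.py;  python3 -m creep '[{"tx":0.003,"ty":0,"tz":0,"rx":0,"ry":0,"rz":0},{"tx":0.003,"ty":0,"tz":0,"rx":0,"ry":0,"rz":0},{"tx":0.003,"ty":0,"tz":0,"rx":0,"ry":0,"rz":0},{"tx":0,"ty":0,"tz":0,"rx":0,"ry":0,"rz":0}]'; python3 chk.py a4
```

```text
time_s: 4.95
tool_pos: [0.4856, -0.0552, 0.1338]
tool_rot: [180.0, 0.2, 76.0]
force: [-1.0, -6.8, 6.2]
grip_width: 0.0411
t 4.95 tcp [ 0.4856 -0.0552  0.1338] case mm [-29.4 -38.9] tip z 0.1088 rot [179.97   0.23  76.03] F [-1.  -6.8  6.2] w 0.0411
F case x,y: 0.6 -6.9
time_s: 5.45
tool_pos: [0.4879, -0.0461, 0.1338]
tool_rot: [180.0, 0.2, 76.1]
force: [-1.0, -5.9, 6.5]
grip_width: 0.0411
t 5.45 tcp [ 0.4879 -0.0461  0.1338] case mm [-29.4 -29.5] tip z 0.1088 rot [179.97   0.2   76.06] F [-1.  -5.9  6.5] w 0.0411
F case x,y: 0.4 -5.9
```

View pics/a4.png

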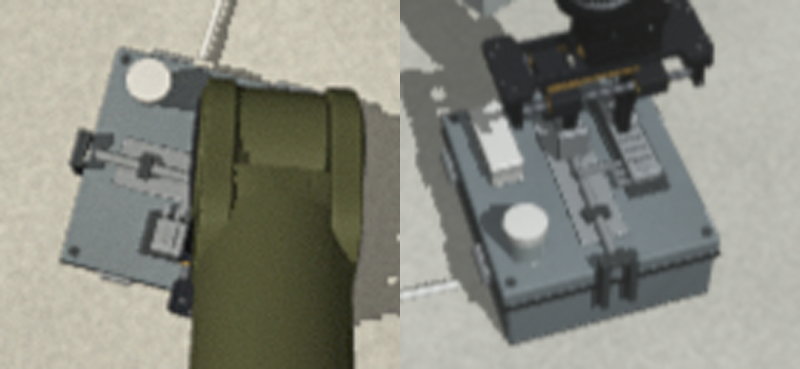

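The bolt is advancing and now reaches the keeper. The case is still, with 6 N of resistance. I'll continue.

```bash
python3 -m creep '[{"tx":0.003,"ty":0,"tz":0,"rx":0,"ry":0,"rz":0},{"tx":0.003,"ty":0,"tz":0,"rx":0,"ry":0,"rz":0},{"tx":0.003,"ty":0,"tz":0,"rx":0,"ry":0,"rz":0},{"tx":0.003,"ty":0,"tz":0,"rx":0,"ry":0,"rz":0},{"tx":0.003,"ty":0,"tz":0,"rx":0,"ry":0,"rz":0},{"tx":0.003,"ty":0,"tz":0,"rx":0,"ry":0,"rz":0}]'; python3 chk.py;  python3 -m creep '[{"tx":0.003,"ty":0,"tz":0,"rx":0,"ry":0,"rz":0},{"tx":0.001,"ty":0,"tz":0,"rx":0,"ry":0,"rz":0},{"tx":0,"ty":0,"tz":0,"rx":0,"ry":0,"rz":0}]'; python3 chk.py a5
```

```text
time_s: 6.3
tool_pos: [0.4921, -0.0291, 0.1338]
tool_rot: [180.0, 0.2, 76.0]
force: [-1.3, -5.8, 6.3]
grip_width: 0.0409
t 6.3 tcp [ 0.4921 -0.0291  0.1338] case mm [-29.4 -12. ] tip z 0.1088 rot [179.98   0.22  76.03] F [-1.3 -5.8  6.3] w 0.0409
F case x,y: 0.1 -6.0
time_s: 6.68
tool_pos: [0.4931, -0.0251, 0.1338]
tool_rot: [180.0, 0.2, 76.0]
force: [-1.8, -5.7, 6.3]
grip_width: 0.0406
t 6.67 tcp [ 0.4931 -0.0251  0.1338] case mm [-29.4  -7.8] tip z 0.1088 rot [179.98   0.21  76.03] F [-1.8 -5.7  6.3] w 0.0406
F case x,y: -0.4 -5.9
```

View pics/a5.png

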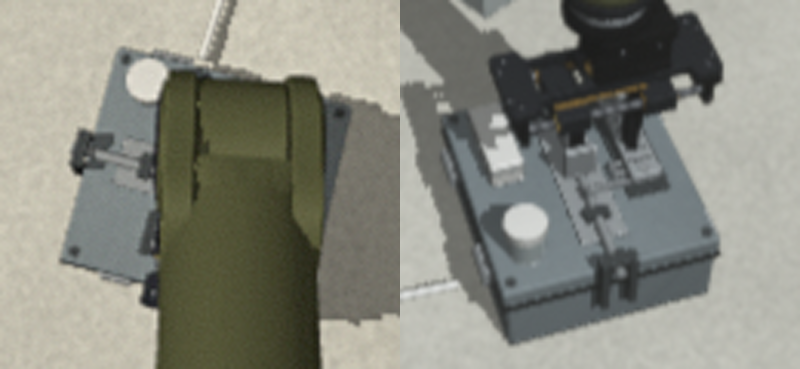

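There are about 3 mm to go, so I'll feel for the end stop in 1 mm rows.

```bash
python3 -m creep '[{"tx":0.001,"ty":0,"tz":0,"rx":0,"ry":0,"rz":0},{"tx":0.001,"ty":0,"tz":0,"rx":0,"ry":0,"rz":0},{"tx":0,"ty":0,"tz":0,"rx":0,"ry":0,"rz":0}]'; python3 chk.py;  python3 -m creep '[{"tx":0.001,"ty":0,"tz":0,"rx":0,"ry":0,"rz":0},{"tx":0,"ty":0,"tz":0,"rx":0,"ry":0,"rz":0}]'; python3 chk.py
```

```text
time_s: 7.15
tool_pos: [0.4932, -0.0248, 0.1338]
tool_rot: [-180.0, 0.3, 76.0]
force: [-2.6, -10.1, 8.4]
grip_width: 0.041
t 7.15 tcp [ 0.4932 -0.0248  0.1338] case mm [-29.4  -7.6] tip z 0.1088 rot [-179.99    0.33   75.96] F [ -2.6 -10.1   8.4] w 0.041
F case x,y: -0.1 -10.5
time_s: 7.4
tool_pos: [0.4932, -0.0248, 0.1338]
tool_rot: [-180.0, 0.4, 75.9]
force: [-4.2, -11.5, 7.9]
grip_width: 0.0411
t 7.4 tcp [ 0.4932 -0.0248  0.1338] case mm [-29.4  -7.5] tip z 0.1088 rot [-179.98    0.39   75.91] F [ -4.2 -11.5   7.9] w 0.0411
F case x,y: -1.3 -12.1
```

It stopped at case y -7.6 with the force rising, so this is either the end stop or a jam. I'll check with zoomed views of the keeper and the plate.

```bash
python3 - <<'E'
from h import *
c=env.read_camera("top");s=env.read_camera("scene")
def z(im,x,y,w_,h_,k): return cv2.resize(np.ascontiguousarray(im[y:y+h_,x:x+w_]),None,fx=k,fy=k,interpolation=cv2.INTER_CUBIC)
t0=cv2.imread("pics/top0.png");s0=cv2.imread("pics/scene0.png")
T=c["pixels"][:,:,::-1];S=s["pixels"][:,:,::-1]
a=np.hstack([z(t0,280,205,40,28,10),z(T,280,205,40,28,10)])
b=np.hstack([z(s0,300,155,66,76,6)[:,:396],z(S,300,155,66,76,6)[:,:396]])
cv2.imwrite("pics/k1.png",a);cv2.imwrite("pics/k2.png",b)
E
```

```text
(no output)
```

View pics/k1.png

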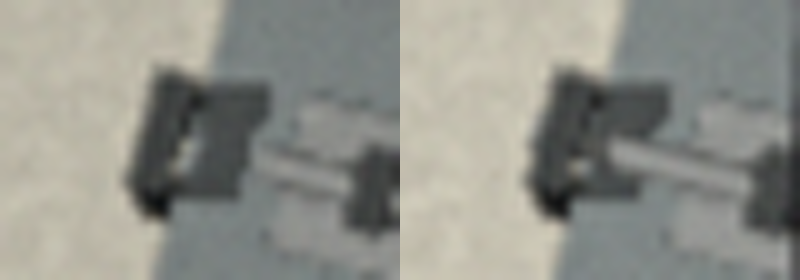

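View pics/k2.png

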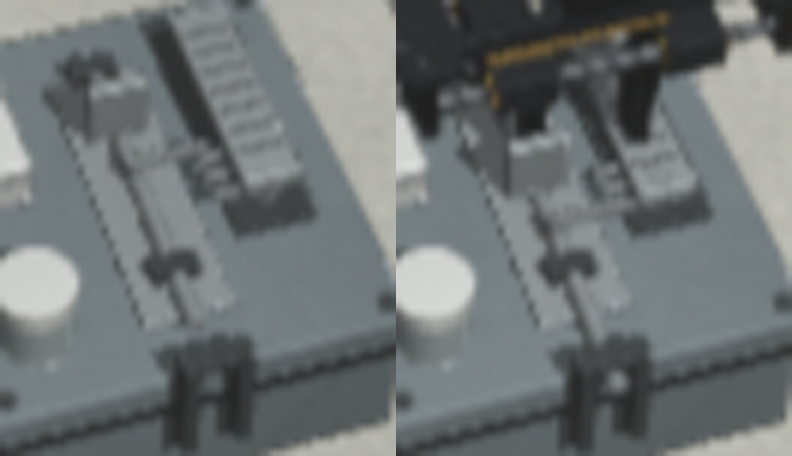

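```bash
python3 - <<'E'
from h import *
s=env.read_camera("scene")
def cs(p):
    d=p[:2]-C;c,q=np.cos(YAW),np.sin(YAW);return np.round([1e3*(c*d[0]+q*d[1]),1e3*(-q*d[0]+c*d[1])],1)
f=lambda X,Y:(300+(X+.5)/6-.5,155+(Y+.5)/6-.5)
print("front top R before/after",cs(onplane(s,f(148,88),.135)),cs(onplane(s,f(172,140),.135)))
print("front top L",cs(onplane(s,f(90,102),.135)),cs(onplane(s,f(112,155),.135)))
for t in(30,33,37,40):
    print(t,"plate front top corners zoom",[((proj(s,w(a,-.027+t/1e3,.135))+.5-[300,155])*6).round(0)+[396,0] for a in(-.017,.013)],"bolt end",((proj(s,w(-.002,.088+t/1e3,.097))+.5-[300,155])*6).round(0)+[396,0])
k=((proj(s,w(-.002,.124,.097))+.5-[300,155])*6);print("mouth",k)
im=cv2.resize(np.ascontiguousarray(s["pixels"][200:235,320:350,::-1]),None,fx=16,fy=16,interpolation=cv2.INTER_CUBIC)
i2=cv2.resize(cv2.imread("pics/scene0.png")[200:235,320:350],None,fx=16,fy=16,interpolation=cv2.INTER_CUBIC)
# second: bigger plate
cv2.imwrite("pics/k3.png",cv2.resize(np.hstack([i2,im]),None,fx=.8,fy=.8))
E
```

```text
front top R before/after [-14.8 -22.5] [-15.4  11.5]
front top L [ 13.7 -22.4] [13.7 11.8]
30 plate front top corners zoom [array([566., 126.]), array([504., 141.])] bolt end [614. 375.]
33 plate front top corners zoom [array([568., 131.]), array([506., 146.])] bolt end [616. 381.]
37 plate front top corners zoom [array([571., 137.]), array([509., 152.])] bolt end [619. 388.]
40 plate front top corners zoom [array([573., 142.]), array([511., 157.])] bolt end [621. 393.]
mouth [222.5084936  385.93265787]
```

View pics/k3.png

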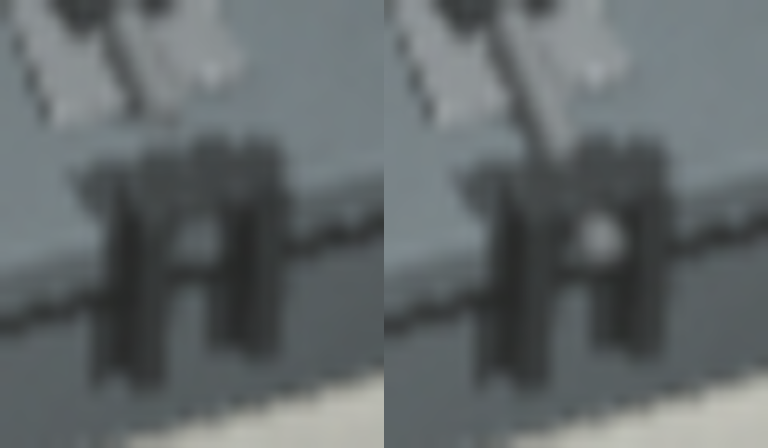

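The plate moved about 34 mm in the image, from about 4 mm to about 38–40 mm. The bolt end now fills the keeper mouth, at about (337,218) in scene. The TCP stands still while the force rises from 6 to 12 N with the bar pressed 9 mm, and the tool's yaw gives way on the plate side. That is the end stop, so I'll ease back 4 mm and then lift so the bar springs up.

```bash
python3 -m creep '[{"tx":-0.002,"ty":0,"tz":0,"rx":0,"ry":0,"rz":0},{"tx":-0.002,"ty":0,"tz":0,"rx":0,"ry":0,"rz":0},{"tx":-0.001,"ty":0,"tz":0,"rx":0,"ry":0,"rz":0},{"tx":0,"ty":0,"tz":0,"rx":0,"ry":0,"rz":0}]'; python3 chk.py;  python3 -m creep '[{"tx":0,"ty":0,"tz":-0.004,"rx":0,"ry":0,"rz":0},{"tx":0,"ty":0,"tz":-0.004,"rx":0,"ry":0,"rz":0},{"tx":0,"ty":0,"tz":-0.004,"rx":0,"ry":0,"rz":0},{"tx":0,"ty":0,"tz":-0.01,"rx":0,"ry":0,"rz":0},{"tx":0,"ty":0,"tz":-0.02,"rx":0,"ry":0,"rz":0},{"tx":0,"ty":0,"tz":-0.03,"rx":0,"ry":0,"rz":0},{"tx":0,"ty":0,"tz":0,"rx":0,"ry":0,"rz":0}]'; python3 chk.py a6
```

```text
time_s: 8.05
tool_pos: [0.4931, -0.0251, 0.1338]
tool_rot: [179.9, 0.1, 76.1]
force: [0.2, -3.4, 5.6]
grip_width: 0.0409
t 8.05 tcp [ 0.4931 -0.0251  0.1338] case mm [-29.4  -7.8] tip z 0.1088 rot [1.7995e+02 6.0000e-02 7.6090e+01] F [ 0.2 -3.4  5.6] w 0.0409
F case x,y: 1.0 -3.2
time_s: 8.93
tool_pos: [0.4947, -0.022, 0.2086]
tool_rot: [179.7, -0.3, 76.2]
force: [-0.0, -0.7, -0.7]
grip_width: 0.0407
t 8.93 tcp [ 0.4947 -0.022   0.2086] case mm [-28.5  -4.5] tip z 0.1836 rot [179.74  -0.26  76.24] F [-0.  -0.7 -0.7] w 0.0407
F case x,y: 0.1 -0.7
```

View pics/a6.png

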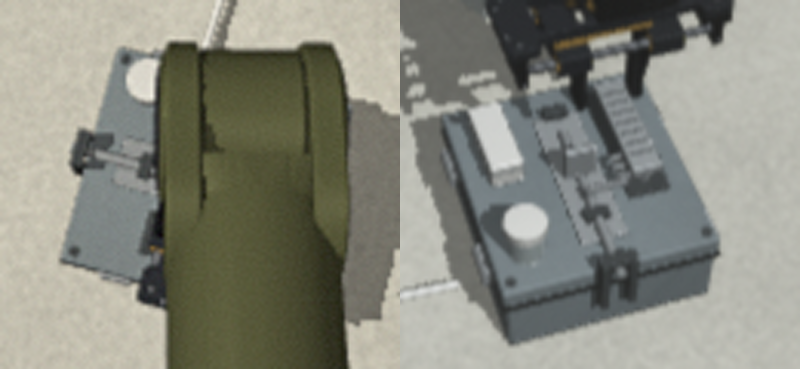

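The bar looks sprung up and the plate stayed forward. I'll retreat toward the robot's left and up to clear the top view.

```bash
python3 -m creep '[{"tx":0,"ty":0,"tz":-0.05,"rx":0,"ry":0,"rz":0},{"tx":-0.01,"ty":0,"tz":-0.04,"rx":0,"ry":0,"rz":0},{"tx":-0.04,"ty":0,"tz":-0.01,"rx":0,"ry":0,"rz":0},{"tx":-0.05,"ty":0,"tz":0,"rx":0,"ry":0,"rz":0},{"tx":-0.05,"ty":0,"tz":0,"rx":0,"ry":0,"rz":0},{"tx":-0.05,"ty":0,"tz":0,"rx":0,"ry":0,"rz":0},{"tx":-0.05,"ty":0,"tz":0,"rx":0,"ry":0,"rz":0},{"tx":-0.04,"ty":0,"tz":0,"rx":0,"ry":0,"rz":0},{"tx":0,"ty":0,"tz":0,"rx":0,"ry":0,"rz":0},{"tx":0,"ty":0,"tz":0,"rx":0,"ry":0,"rz":0}]'; python3 - <<'E'
from h import *
c=env.read_camera("top");s=env.read_camera("scene")
def z(im,x,y,w_,h_,k): return cv2.resize(np.ascontiguousarray(im[y:y+h_,x:x+w_,::-1]),None,fx=k,fy=k,interpolation=cv2.INTER_CUBIC)
cv2.imwrite("pics/e1.png",z(c["pixels"],285,180,100,75+20,6.3 and 6));cv2.imwrite("pics/e2.png",z(s["pixels"],275,148,95,75,8))
for n,a,c_ in(("top",cv2.imread("pics/top0.png"),c),("scene",cv2.imread("pics/scene0.png"),s)):
    d=cv2.absdiff(a,np.ascontiguousarray(c_["pixels"][:,:,::-1])).max(2)>40
    x,y=(280,175) if n=="top" else (270,145)
    print(n); m=d[y:y+105,x:x+115]; ys,xs=np.nonzero(m); print(len(ys), (xs.min()+x,xs.max()+x,ys.min()+y,ys.max()+y) if len(ys) else "")
E
```

```text
time_s: 10.28
tool_pos: [0.4237, -0.3041, 0.3047]
tool_rot: [-179.9, -0.1, 76.2]
force: [0.2, 0.1, 0.5]
grip_width: 0.0413
top
270 (np.int64(298), np.int64(365), np.int64(219), np.int64(242))
scene
889 (np.int64(309), np.int64(384), np.int64(145), np.int64(219))
```

View pics/e1.png

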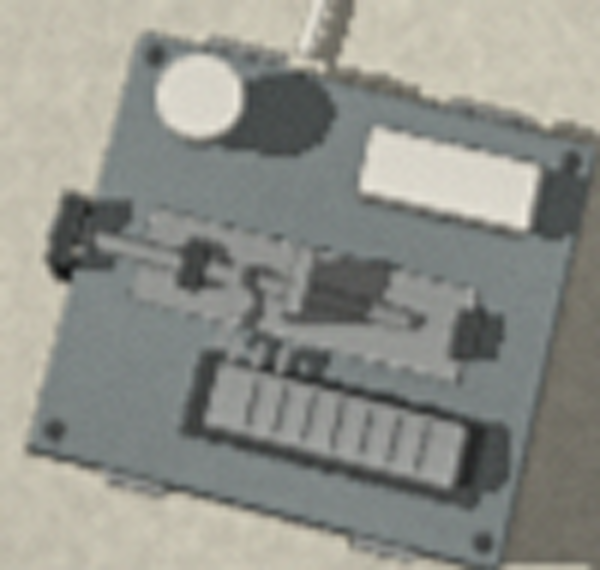

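View pics/e2.png

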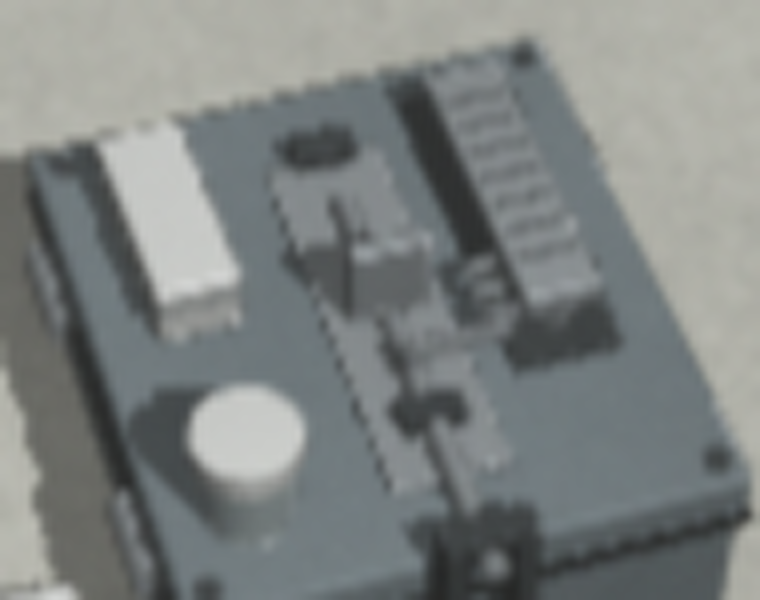

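The bar is up exactly as at the start, with no pixel differences in its region, and the case and bystanders haven't shifted. To confirm the travel, I'll measure the plate against the bar's end in both views.

```bash
python3 - <<'E'
from h import *
c=env.read_camera("top");s=env.read_camera("scene")
# track plate: expected pixel displacement per travel in each view, via template match old->new with subpixel
for n,cam,box in(("scene",s,(313,164,16,12)),("top",c,(346,224,5,14))):
    a=cv2.resize(cv2.imread(f"pics/{n}0.png"),None,fx=8,fy=8,interpolation=cv2.INTER_CUBIC);b=cv2.resize(np.ascontiguousarray(cam["pixels"][:,:,::-1]),None,fx=8,fy=8,interpolation=cv2.INTER_CUBIC)
    x,y,ww,hh=[8*v for v in box];t=a[y:y+hh,x:x+ww];m=180
    X0,Y0=x-m,y-m;r=cv2.matchTemplate(b[Y0:y+hh+m,X0:x+ww+m],t,cv2.TM_CCOEFF_NORMED);_,v,_,l=cv2.minMaxLoc(r)
    d=np.array([l[0]-m,l[1]-m])/8
    e=proj(cam,w(-.002,.005,.13))-proj(cam,w(-.002,-.035,.13))
    print(n,"score",round(v,2),"shift px",d,"40mm px",e.round(2),"travel mm",round(40*d@e/(e@e),1))
# overlay predicted front/rear edges for 37, 40
k=16
for n,cam,(x,y,ww,hh) in(("scene",s,(305,165,42,36)),("top",c,(318,212,45,32))):
    im=cv2.resize(np.ascontiguousarray(cam["pixels"][y:y+hh,x:x+ww,::-1]),None,fx=k,fy=k,interpolation=cv2.INTER_CUBIC)
    for tr,col in((.037,(0,0,255)),(.040,(0,255,0))):
        for yy in(-.035,-.027):
            q=[tuple(map(int,(proj(cam,w(a,yy+tr,.135))+.5-[x,y])*k)) for a in(-.017,.013)];cv2.line(im,*q,col,1)
    cv2.imwrite(f"pics/f_{n}.png",im)
E
```

```text
scene score 0.67 shift px [0.    0.375] 40mm px [ 4.33 10.16] travel mm 1.2
top score 0.92 shift px [-13.5   -3.25] 40mm px [-14.53  -3.75] travel mm 37.0
```

View pics/f_scene.png

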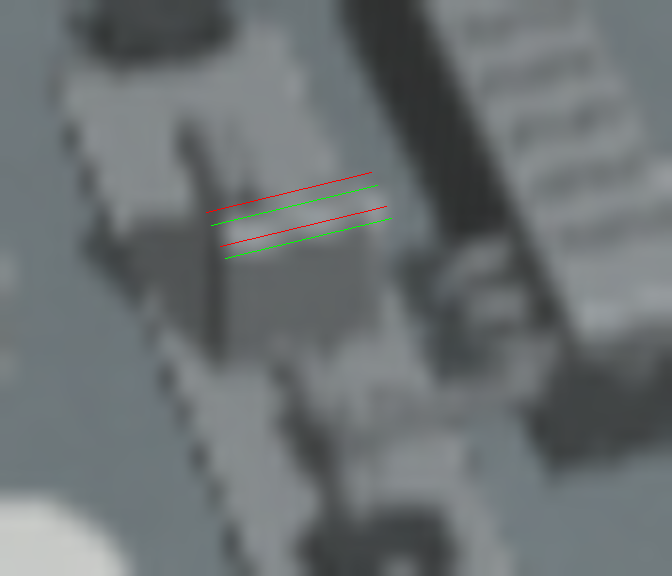

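View pics/f_top.png

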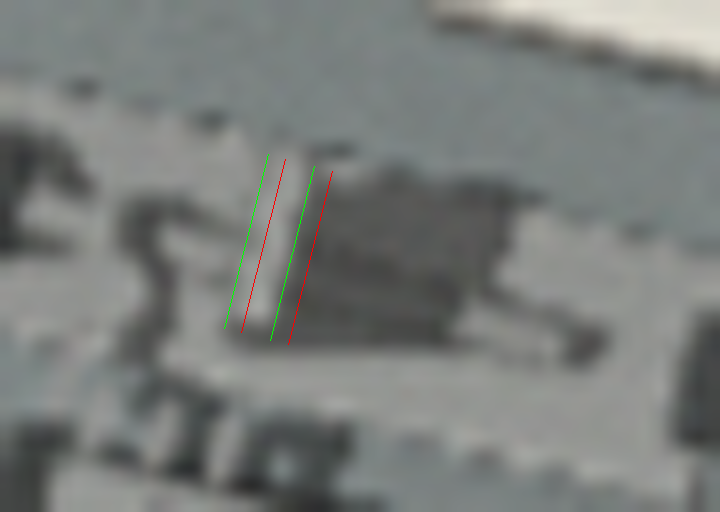

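In both views the plate's top edge lies on the 40 mm line, not the 37 mm one. Top tracking gives 37 mm of movement from a start of about 3 mm. I'll hand it in.

```bash
python3 -c "
from cell import env
print(env.sign_off(), env.get_obs()['time_s'])"
```

```text
the job is handed in; nothing more can be done
the job is handed in; nothing more can be done
```

The case is locked and handed in at about 10.5 s. I pressed the safety bar about 9 mm with one fingertip and kept it down. The other fingertip pushed the bolt by its thumb plate until it met the end stop. I then eased off, lifted so the bar sprang up, and retreated clear.

**What the last checks showed:**
- **Bar:** it is fully up again, with no change from the first picture in the top view.
- **Bolt:** at the stop the arm stood still while the push rose from 6 to 12 N. The top view tracked 37 mm of travel from a start I estimated at about 3 mm. The plate lies on the predicted 40 mm line in both views, to within about 1–2 mm.
- **Case and the things on it:** neither has moved visibly in either view. I didn't compare the things on the bench picture against picture, but the arm passed well above them.

**What disagreed or failed:**
- The template match in the scene view failed with a score of 0.67 and was discarded.
- An earlier rough scene measurement put the travel nearer 38.5 mm.
- The fingertip stopped about 3 mm short of where I expected the end stop, which I put down to calibration and case-pose error.

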